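Touch-bar function check

ROBOT

A 6-joint arm with a two-finger parallel gripper is mounted at the origin on the work surface; the furniture and walls round the work are solid. World frame = base frame: x ahead of the robot, y to its left, z up, the work surface at z = 0. Lengths are in m, angles in rad, forces in N, time in s.
With the tool pointing down it reaches from about 0.35 to 0.975 m from the base axis. Payload 4.9 kg.
Tool frame: the origin (TCP) lies between the finger pads, 19 mm behind the fingertips; this is the grasp point; z points along the fingers, y is the line along which they close (so a half turn about z gives the same grasp; the last joint's range is limited). The gripper opens to 85 mm and grips with 20 to 120 N. Pads are 22 mm wide; open, the fingers measure 114 mm over their backs; the gripper's body (76 mm by 85 mm) begins 54 mm behind the grasp point. The pads swing forward as they close: fully open they stand 13 mm farther back than shut.
Start: joints at [-1.437, 0.053, 1.613, -0, 1.476, -0.119], TCP at [0.156, -0.605, 0.25] pointing down, gripper open.
Joint ranges: [-3.01, 3.01], [-1.01, 2.22], [0.06, 2.58], [-1.02, 4.17], [0.09, 2.62], [-3.14, 3.14]. Speed limits (rad/s): [2.57, 2.57, 3.14, 3.14, 3.14, 3.14].

INTERFACE

Orientations are given as a unit quaternion [w, x, y, z].
In Python, from plant import manip gives the robot as it stands.
- The arm moves only by the shell command python3 -m crank 'ROWS' [OPENING]. ROWS is JSON, a list of rows, each an object of numbers: "x", "y", "z": the shift along the tool's x, y, z in cm; "turn": the turn about the tool's z in rad. In form: [{"x": .., "y": .., "z": .., "turn": ..}, ...]. A call has 1 to 5 rows; each row shifts and turns the commanded pose from where the row before left it, along the tool's axes as they then stand; what a row does not reach is not made up. A row lasts 1/10 s, in which the tool goes at most 50 mm and 8.59 degrees, less where a joint would pass 70% of its speed; a pose out of reach is approached as far as the arm can. A call with a gripper value outside its range is refused whole. OPENING is the opening in per cent of the stroke, from 0 (shut) to 100 (fully open), set as the call begins (- or left out, the last holds). The fingers move at their own pace and stop on an object; the grip force is fixed at half the most. Time passes only in rows, so rows that do not move let the fingers close. It gives the time, the measured TCP pose, the force, the opening and the grip force at its end, in the units of the state.
- manip.state(): the state, without advancing time (a new reading comes with each control period).
- manip.grab_frame(name): name is "scene" or "top"; returns (picture, depth): 480x640x3 uint8, red, green, blue; 480x640 float32, m along the optical axis (not along the pixel's ray), 0 where there is no reading.
- manip.camera_model(name): a dict with "mtx" (3x3 intrinsics, pixels), "world_to_cam" (4x4, takes a point from world to camera coordinates). Camera axes: x right, y down, z forward; pixel columns grow to the right and rows downward; lengths in m; the calibration is good to about 2 mm. A picture is of the moment at which its call begins. camera_model takes no time and is no camera call.
- manip.job_done(): hands the job in; it is judged then, once.
The state is a dict: "time": time; "joint_pos": joint angles; "joint_vel": joint speeds; "joint_efforts": joint torques, N m; "tool_pos": TCP position; "tool_rot": TCP orientation; "contact_force": force on the tool from outside, world axes, zero at the start; "ft_torque": the same for the moment, N m; "gripper_width": opening from 0.0 (shut) to 1.0 (fully open); "grasp_force": force on a finger pad.
Only numpy, scipy, OpenCV 4.12 (cv2) and the standard library are available. Lean on these libraries where they do the work, as an engineer would, in place of code of your own. Each camera call takes 0.05 s, during which the arm holds its last target. There are 200 camera calls.

TASK

Check the sprung touch bar: with closed fingertips pointing down, press gently on its end beside the green disc and trace the yellow line, round both bends, to the end beside the red disc, keeping the bar partly pressed all the way: never let it come up in between, never push it down to its stop. Finish there, holding: the program ends with the fingertips still resting on the red end and the bar still partly pressed. Only touch the bar; grasp nothing, and leave the things around it where they are.

Things in the scene. Friction and masses are not known exactly. Their poses are not given: they have to be found in the camera images.
- touch_bar_base: fixed low aluminium housing that follows the bar's Z-shaped course, 60 mm wide, top 18 mm above the work surface. Origin: centre of its underside, below the middle of the bar; z up. In its frame the bar's centre line runs straight through (45,-130), (45,-45), (-45,45), (-45,130) mm (x, y): two end runs of 85 mm along y and a middle run of 127 mm at 45 degrees between them.
- touch_bar (a joint): How far the bar is pressed straight down, m: 0 up, 0.012 on its stop; 0.002 to 0.011 is partly pressed. Black bar, yellow line along its top, one rigid Z-shaped piece 22 mm wide; top 36 mm above the work surface when up. Pressed anywhere, the whole bar sinks level. Its spring takes about 2 N to start, 8 N to reach the stop, and pushes it back up when let go.
- end_a (a point): fixed point at the height of the unpressed bar's top, on the yellow line, where the bar's right-hand end run (frame y negative) ends; the bar is rounded off 11 mm further on. Either disc may be beside it.
- bend_a (a point): fixed point on the yellow line at the bend next to end_a, height of the unpressed top
- bar_middle (a point): fixed point on the yellow line halfway along the bar, height of the unpressed top
- bend_b (a point): fixed point on the yellow line at the bend next to end_b, height of the unpressed top
- end_b (a point): fixed point on the yellow line at the bar's other end (frame y positive), height of the unpressed top
- green_disc: fixed green disc on the housing, 24 mm across, 3 mm thick, its top 21 mm above the work surface, lying 28 mm past one end point of the bar: start here. It is at end_a or at end_b. Origin: centre of its underside.
- red_disc: fixed red disc like the green one, at the other end of the bar: finish here
- tape_roll: white tape roll lying flat, 66 mm across, 19 high; loose, stands near the bar, not to be moved. Origin: centre of its underside
- bulldog_clip: black bulldog clip, 42x40x17 mm; loose, stands near the bar, not to be moved. Origin: centre of its underside
- steel_cup: steel cup, 63 mm across, 48 high; loose, stands near the bar, not to be moved. Origin: centre of its underside
- marker: white marker with blue cap lying down, 130 mm long, 16 thick; loose, stands near the bar, not to be moved. Origin: centre of its underside
- mould_9: blue closed mould standing upright, 74x36 mm, 94 high; loose, stands near the bar, not to be moved. Origin: centre of its underside
- dish: clear shallow dish, 61 mm across, 13 high; loose, stands near the bar, not to be moved. Origin: centre of its underside
- tally_counter: grey tally counter lying flat, 42x49x20 mm; loose, stands near the bar, not to be moved. Origin: centre of its underside

How it is judged:
On the way, in this order (a step that is already met when the one before it is completed fails the run):
1. the fingertips press the bar partly in at the end beside the green disc (value of joint touch_bar between 0.002 and 0.0112 m and contact force between the fingers and touch_bar_base above 0.5 N and horizontal distance between the grasp point and green_disc below 0.055 m), for 0.1 s.
2. the fingertips, pressing, pass the bend nearer the green disc (within 18 mm) (value of joint touch_bar between 0.002 and 0.0112 m and contact force between the fingers and touch_bar_base above 0.5 N and ((horizontal distance between the grasp point and bend_a below 0.018 m and horizontal distance between bend_a and green_disc below 0.16 m) or (horizontal distance between the grasp point and bend_b below 0.018 m and horizontal distance between bend_b and green_disc below 0.16 m))), for 0.05 s.
3. the fingertips, pressing, pass the middle of the bar (within 18 mm) (value of joint touch_bar between 0.002 and 0.0112 m and contact force between the fingers and touch_bar_base above 0.5 N and horizontal distance between the grasp point and bar_middle below 0.018 m), for 0.05 s.
4. the fingertips, pressing, pass the bend nearer the red disc (within 18 mm) (value of joint touch_bar between 0.002 and 0.0112 m and contact force between the fingers and touch_bar_base above 0.5 N and ((horizontal distance between the grasp point and bend_a below 0.018 m and horizontal distance between bend_a and red_disc below 0.16 m) or (horizontal distance between the grasp point and bend_b below 0.018 m and horizontal distance between bend_b and red_disc below 0.16 m))), for 0.05 s.
At the end, for the whole second after the job is handed in: The fingertips rest on the bar's end beside the red disc (TCP within 55 mm of the disc's centre, seen from above) and hold the bar 2 to 11.2 mm down (value of joint touch_bar between 0.002 and 0.0112 m and contact force between the fingers and touch_bar_base above 0.5 N and horizontal distance between the grasp point and red_disc below 0.055 m); the arm keeps its last pose, push and grip.
It fails at once if the bar is pushed down to its stop (more than 11.2 mm) or the robot pushes on the rig with more than 25 N (value of joint touch_bar above 0.0112 m or contact force between any of the arm, the fingers and touch_bar_base above 25 N).
It fails at once if the bar comes up while the fingertips are low over its length between the ends (TCP within 30 mm of a bend or the middle and under 75 mm high) (value of joint touch_bar below 0.0008 m and height (world z) of the grasp point below 0.075 m and (horizontal distance between the grasp point and bend_a below 0.03 m or horizontal distance between the grasp point and bar_middle below 0.03 m or horizontal distance between the grasp point and bend_b below 0.03 m)).
It fails at once if one of the things around the bar is moved more than 15 mm or lifted (distance of any of tape_roll, bulldog_clip, steel_cup, marker, mould_9, dish, tally_counter from where it was at the start of the episode above 0.015 m).
It also fails if it takes over 46 s, if anything falls off the work surface, if the arm or the gripper's body presses on something with over 40 N, if the wrist force passes 120 N, or if a joint passes its speed limit or range.

## Working session

There is one attempt and no reset: what is moved stays moved. The work goes in short steps, Python scripts to look and compute and a shell command to move; the robot and the scene stay as the last step left them, time stands still between calls to the robot, and variables do not carry over. Pictures are saved under pics/ and viewed, at most 10 in all, crops included, and the job is handed in when it is done.

```bash
mkdir -p pics
python3 - <<'E'
from plant import manip
import cv2,numpy as np
for n in("top","scene"):
    p,d=manip.grab_frame(n); cv2.imwrite(f"pics/{n}0.png",p[...,::-1]); np.save(f"{n}0.npy",d); np.save(f"{n}0rgb.npy",p)
    m=manip.camera_model(n); print(np.round(m["mtx"],1).tolist(),np.round(m["world_to_cam"],3).tolist())
s=manip.state(); print({k:np.round(v,3).tolist() for k,v in s.items()})
E
```

```text
[[595.0, 0.0, 318.7], [0.0, 595.0, 235.4], [0.0, 0.0, 1.0]] [[-0.003, -1.0, -0.01, 0.064], [-0.986, 0.005, -0.166, 0.609], [0.166, 0.009, -0.986, 0.975], [0.0, 0.0, 0.0, 1.0]]
[[504.0, 0.0, 321.6], [0.0, 504.0, 240.2], [0.0, 0.0, 1.0]] [[-0.886, -0.463, 0.014, 0.557], [-0.235, 0.424, -0.875, 0.164], [0.399, -0.778, -0.485, 0.853], [0.0, 0.0, 0.0, 1.0]]
{'time': 0.1, 'joint_pos': [-1.437, 0.053, 1.614, 0.0, 1.476, -0.119], 'joint_vel': [0.001, -0.0, -0.003, -0.001, -0.0, 0.0], 'joint_efforts': [0.0, -39.491, -37.136, -0.0, 0.004, -0.0], 'tool_pos': [0.156, -0.605, 0.249], 'tool_rot': [-0.001, 0.992, 0.126, 0.0], 'contact_force': [0.486, -0.109, -0.63], 'ft_torque': [-0.003, -0.012, -0.004], 'grasp_force': 0.0, 'gripper_width': 0.999}
```

View pics/top0.png

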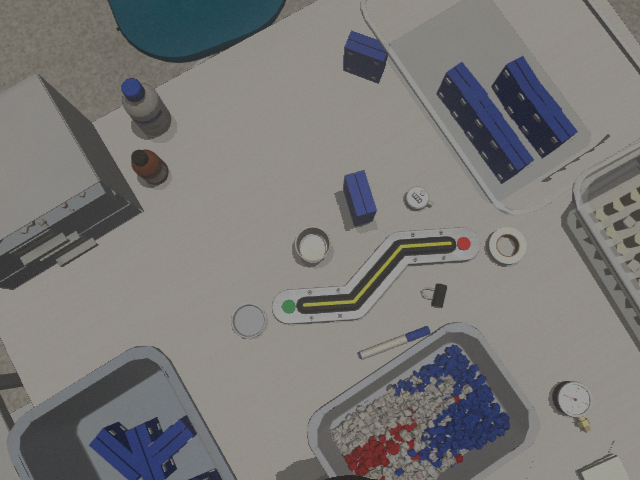

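View pics/scene0.png

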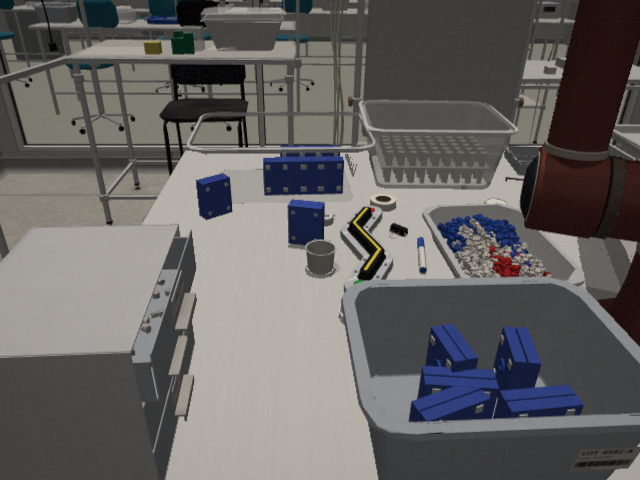

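The top view shows the green disc at (289,307), the red disc at (464,244), and the yellow line between them with bends near (352,302) and (398,243). The cup is at (312,246) and the mould at (360,198). I'll fit the known Z shape to these pixels.

```bash
cat > h.py <<'E'
from plant import manip
import cv2,numpy as np
def w(n,uv,z):
    m=manip.camera_model(n);T=np.array(m["world_to_cam"]);K=np.array(m["mtx"]);R=T[:3,:3];c=-R.T@T[:3,3]
    uv=np.atleast_2d(uv);r=np.c_[uv,np.ones(len(uv))]@np.linalg.inv(K).T@R
    return c+r*((z-c[2])/r[:,2])[:,None]
E
python3 - <<'E'
from h import *
from scipy.optimize import least_squares
P=np.array([[45,-130],[45,-45],[-45,45],[-45,130]])/1e3
dense=np.vstack([np.linspace(P[i],P[i+1],200) for i in range(3)])
from scipy.spatial import cKDTree
for n in("top","scene"):
    p=np.load(f"{n}0rgb.npy");hsv=cv2.cvtColor(p,cv2.COLOR_RGB2HSV)
    def mask(lo,hi,box):
        m=cv2.inRange(hsv,lo,hi);k=np.zeros_like(m);k[box[1]:box[3],box[0]:box[2]]=1
        v,u=np.nonzero(m*k);return np.c_[u,v].astype(float)
    b=(270,220,480,320) if n=="top" else (335,200,390,300)
    Y=w(n,mask((22,120,80),(35,255,255),b),.036)[:,:2]
    G=w(n,mask((45,90,50),(90,255,255),b),.021)[:,:2];Rr=mask((0,150,90),(8,255,255),b);Rd=w(n,Rr,.021)[:,:2]
    print(n,len(Y),len(G),len(Rd),"G",G.mean(0).round(4),"R",Rd.mean(0).round(4))
    def tf(q,X): c,s=np.cos(q[2]),np.sin(q[2]);return X@np.array([[c,s],[-s,c]])+q[:2]
    yt=cKDTree(Y)
    def f(q):
        return np.r_[cKDTree(tf(q,dense)).query(Y)[0], yt.query(tf(q,dense[::4]))[0]]
    best=min((least_squares(f,[*Y.mean(0),a],diff_step=1e-4) for a in np.arange(0,6.28,.4)),key=lambda r:r.cost)
    q=best.x;print(q.round(4),"rms",np.sqrt(np.mean(best.fun**2)).round(5));print(tf(q,P).round(4).tolist(),"mid",q[:2].round(4))
    print("discs(-y,+y)",tf(q,np.array([[.045,-.158],[-.045,.158]])).round(4).tolist())
print("others",w("top",[(312,246),(360,185),(249,321),(418,198),(435,295)],.04).round(3).tolist())
E
```

```text
top 548 128 115 G [0.4904 0.1148] R [ 0.5999 -0.1942]
[ 0.5452 -0.0398  3.2041] rms 0.00145
[[0.4921, 0.0871], [0.4975, 0.0023], [0.5929, -0.0819], [0.5982, -0.1667]] mid [ 0.5452 -0.0398]
discs(-y,+y) [[0.4904, 0.1151], [0.6, -0.1947]]
scene 268 18 13 G [0.4936 0.1124] R [ 0.5906 -0.1917]
[ 0.5428 -0.0384  3.2025] rms 0.00214
[[0.49, 0.0887], [0.4951, 0.0038], [0.5904, -0.0805], [0.5956, -0.1654]] mid [ 0.5428 -0.0384]
discs(-y,+y) [[0.4883, 0.1166], [0.5973, -0.1933]]
others [[0.593, 0.073, 0.04], [0.702, -0.012, 0.04], [0.464, 0.181, 0.04], [0.677, -0.113, 0.04], [0.507, -0.137, 0.04]]
```

```bash
python3 - <<'E'
from h import *
d=np.load("top0.npy");m=manip.camera_model("top");T=np.array(m["world_to_cam"]);K=np.array(m["mtx"])
v,u=np.nonzero(d>0);z=d[v,u];X=np.c_[(u-K[0,2])*z/K[0,0],(v-K[1,2])*z/K[1,1],z]
W=(X-T[:3,3])@T[:3,:3]
a=np.array([.156,-.605]);b=np.array([.492,.087])
for s in np.linspace(0,1,9):
    c=a+s*(b-a);k=np.hypot(*(W[:,:2]-c).T)<.09;print(c.round(3),k.sum(),W[k,2].max().round(3) if k.any() else None)
E
python3 -m crank '[{"turn":0.126},{"turn":0.126},{"z":-2},{},{}]' 0
```

```text
[ 0.156 -0.605] 0 None
[ 0.198 -0.518] 1031 0.023
[ 0.24  -0.432] 5813 0.033
[ 0.282 -0.346] 8569 0.067
[ 0.324 -0.259] 8482 0.068
[ 0.366 -0.172] 9087 0.068
[ 0.408 -0.086] 9078 0.068
[0.45 0.  ] 8567 0.068
[0.492 0.087] 8125 0.052schema error: expected keys x, y, z, turn
```

```bash
python3 -m crank '[{"x":0,"y":0,"z":0,"turn":0.126},{"x":0,"y":0,"z":0,"turn":0.126},{"x":1,"y":-2,"z":0,"turn":0},{"x":2,"y":-4,"z":0,"turn":0},{"x":2,"y":-4,"z":0,"turn":0}]' 0
```

```text
time: 0.6
tool_pos: [0.2063, -0.5039, 0.2491]
tool_rot: [-0.001, 1.0, -0.0, -0.0]
contact_force: [0.8, -0.1, 0.3]
gripper_width: 0.144
grasp_force: 0.0
```

```bash
python3 -m crank '[{"x":2,"y":-4,"z":0,"turn":0},{"x":2,"y":-4,"z":0,"turn":0},{"x":2,"y":-4,"z":0,"turn":0},{"x":2,"y":-4,"z":0,"turn":0},{"x":2,"y":-4,"z":0,"turn":0}]' 0
python3 -m crank '[{"x":2,"y":-4,"z":0,"turn":0},{"x":2,"y":-4,"z":0,"turn":0},{"x":2,"y":-4,"z":0,"turn":0},{"x":2,"y":-4,"z":0,"turn":0},{"x":2,"y":-4,"z":0,"turn":0}]' 0
```

```text
time: 1.1
tool_pos: [0.3063, -0.3032, 0.2495]
tool_rot: [-0.0, 1.0, 0.0, -0.0]
contact_force: [1.1, 0.4, 0.0]
gripper_width: 0.002
grasp_force: 0.0
time: 1.6
tool_pos: [0.4062, -0.1031, 0.2498]
tool_rot: [0.0, 1.0, 0.0, 0.0]
contact_force: [-0.3, -1.0, 0.6]
gripper_width: -0.0
grasp_force: 0.0
```

Remaining: dx 8.6 cm, dy 19.0 cm (tool y −19).

```bash
python3 -m crank '[{"x":2,"y":-4.5,"z":0,"turn":0},{"x":2,"y":-4.5,"z":0,"turn":0},{"x":2,"y":-4,"z":2,"turn":0},{"x":1.6,"y":-4,"z":3,"turn":0},{"x":1,"y":-2,"z":4,"turn":0}]' 0
python3 -m crank '[{"x":0,"y":0,"z":4,"turn":0},{"x":0,"y":0,"z":3,"turn":0},{"x":0,"y":0,"z":1,"turn":0},{"x":0,"y":0,"z":0,"turn":0},{"x":0,"y":0,"z":0,"turn":0}]' 0
python3 - <<'E'
from h import *
p,d=manip.grab_frame("top");cv2.imwrite("pics/t1.png",cv2.resize(p[190:370,230:490,::-1],None,fx=3,fy=3))
print(manip.state()["tool_pos"],manip.state()["contact_force"])
E
```

```text
time: 2.1
tool_pos: [0.4929, 0.0862, 0.1624]
tool_rot: [-0.0, 1.0, 0.002, 0.002]
contact_force: [0.2, -0.5, 0.3]
gripper_width: 0.001
grasp_force: 0.0
time: 2.6
tool_pos: [0.4921, 0.0831, 0.083]
tool_rot: [-0.0, 1.0, 0.0, 0.001]
contact_force: [1.1, 0.3, 0.5]
gripper_width: -0.0
grasp_force: 0.0
[0.49261133 0.08308781 0.08366493] [-0.36759805  0.07601597  0.29624404]
```

View pics/t1.png

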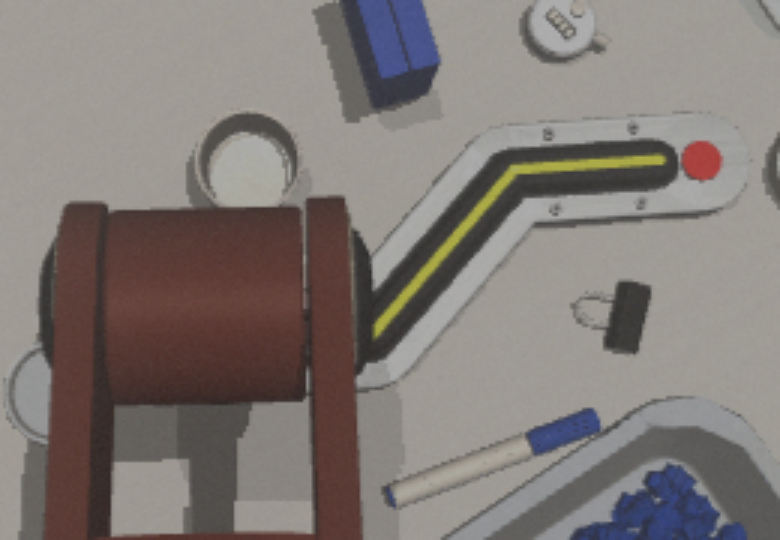

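The arm hides the bar's green end, as expected, but the rest of the scene is unchanged. Red disc at crop (701,160). I'll descend gently next.

```bash
python3 -m crank '[{"x":0,"y":0,"z":1,"turn":0},{"x":0,"y":0,"z":0.8,"turn":0},{"x":0,"y":0,"z":0.4,"turn":0},{"x":0,"y":0,"z":0,"turn":0},{"x":0,"y":0,"z":0,"turn":0}]' 0
python3 -m crank '[{"x":0,"y":0,"z":0.2,"turn":0},{"x":0,"y":0,"z":0,"turn":0},{"x":0,"y":0,"z":0.2,"turn":0},{"x":0,"y":0,"z":0,"turn":0},{"x":0,"y":0,"z":0,"turn":0}]' 0
```

```text
time: 3.15
tool_pos: [0.4909, 0.0832, 0.0593]
tool_rot: [0.0, 1.0, 0.0, -0.0]
contact_force: [1.1, 0.6, -0.2]
gripper_width: -0.002
grasp_force: 0.0
time: 3.65
tool_pos: [0.491, 0.0833, 0.0554]
tool_rot: [-0.0, 1.0, 0.0, -0.0]
contact_force: [1.0, 0.5, -0.8]
gripper_width: -0.002
grasp_force: 0.0
```

```bash
python3 -m crank '[{"x":0,"y":0,"z":0.15,"turn":0},{"x":0,"y":0,"z":0.15,"turn":0},{"x":0,"y":0,"z":0,"turn":0},{"x":0,"y":0,"z":0,"turn":0}]' 0
python3 -m crank '[{"x":0,"y":0,"z":0.15,"turn":0},{"x":0,"y":0,"z":0,"turn":0},{"x":0,"y":0,"z":0,"turn":0}]' 0
python3 -c "
from plant import manip
print(manip.state()['contact_force'])"
```

```text
time: 4.05
tool_pos: [0.4913, 0.0833, 0.0528]
tool_rot: [-0.0, 1.0, 0.0, 0.0]
contact_force: [-1.1, -0.4, 3.4]
gripper_width: 0.002
grasp_force: 1.5
time: 4.35
tool_pos: [0.4913, 0.0833, 0.0512]
tool_rot: [-0.0, 1.0, 0.0, 0.0]
contact_force: [-0.5, 0.8, 4.6]
gripper_width: -0.004
grasp_force: 1.9
[-0.52171063  0.81490413  4.55517717]
```

```bash
python3 -m crank '[{"x":0,"y":0,"z":0.2,"turn":0},{"x":0,"y":0,"z":0,"turn":0},{"x":0,"y":0,"z":0,"turn":0}]' 0
python3 -m crank '[{"x":0.04,"y":0.5,"z":0,"turn":0},{"x":0.06,"y":0.8,"z":0,"turn":0},{"x":0.06,"y":0.8,"z":0,"turn":0},{"x":0.04,"y":0.5,"z":0,"turn":0},{"x":0,"y":0,"z":0,"turn":0}]' 0
```

```text
time: 4.65
tool_pos: [0.4912, 0.0833, 0.0491]
tool_rot: [-0.0, 1.0, 0.0, 0.0]
contact_force: [-0.1, 0.1, 4.8]
gripper_width: -0.001
grasp_force: 2.4
time: 5.15
tool_pos: [0.4932, 0.056, 0.049]
tool_rot: [0.001, 1.0, -0.0, 0.0]
contact_force: [0.7, 0.3, 5.5]
gripper_width: 0.002
grasp_force: 2.4
```

```bash
python3 -m crank '[{"x":0.08,"y":0.9,"z":0,"turn":0},{"x":0.1,"y":1.2,"z":0,"turn":0},{"x":0.1,"y":1.2,"z":0,"turn":0},{"x":0.08,"y":1.0,"z":0,"turn":0},{"x":0.06,"y":0.6,"z":0,"turn":0}]' 0
python3 -m crank '[{"x":0.03,"y":0.3,"z":0,"turn":0},{"x":0,"y":0,"z":0,"turn":0},{"x":0,"y":0,"z":0,"turn":0}]' 0
```

```text
time: 5.65
tool_pos: [0.4973, 0.0071, 0.0489]
tool_rot: [-0.0, 1.0, -0.0, -0.0]
contact_force: [-1.3, 3.6, 5.5]
gripper_width: -0.002
grasp_force: 2.5
time: 5.95
tool_pos: [0.4976, 0.0044, 0.049]
tool_rot: [0.001, 1.0, 0.001, -0.0]
contact_force: [-0.8, -2.6, 6.6]
gripper_width: -0.001
grasp_force: 2.4
```

```bash
python3 -m crank '[{"x":0.7,"y":0.65,"z":0,"turn":0},{"x":1.1,"y":1.0,"z":0,"turn":0},{"x":1.1,"y":1.0,"z":0,"turn":0},{"x":1.1,"y":1.0,"z":0,"turn":0},{"x":0.8,"y":0.75,"z":0,"turn":0}]' 0
python3 -m crank '[{"x":0,"y":0,"z":0,"turn":0},{"x":0,"y":0,"z":0,"turn":0}]' 0
```

```text
time: 6.45
tool_pos: [0.5452, -0.0385, 0.0484]
tool_rot: [-0.0, 1.0, 0.001, -0.001]
contact_force: [-1.5, 2.8, 5.5]
gripper_width: -0.002
grasp_force: 2.6
time: 6.65
tool_pos: [0.5463, -0.0395, 0.0493]
tool_rot: [0.001, 1.0, 0.001, 0.001]
contact_force: [1.5, -3.4, 5.1]
gripper_width: 0.004
grasp_force: 2.4
```

To bend C: dx +4.7 cm, dy −4.25 cm.

```bash
python3 -m crank '[{"x":0.7,"y":0.6,"z":0,"turn":0},{"x":1.1,"y":1.0,"z":0,"turn":0},{"x":1.1,"y":1.0,"z":0,"turn":0},{"x":1.1,"y":1.0,"z":0,"turn":0},{"x":0.7,"y":0.6,"z":0,"turn":0}]' 0
python3 -m crank '[{"x":0,"y":0,"z":0,"turn":0},{"x":0,"y":0,"z":0,"turn":0}]' 0
```

```text
time: 7.15
tool_pos: [0.5924, -0.0805, 0.0485]
tool_rot: [-0.001, 1.0, 0.0, -0.001]
contact_force: [-2.4, 2.7, 5.3]
gripper_width: -0.0
grasp_force: 2.6
time: 7.35
tool_pos: [0.5932, -0.0812, 0.0492]
tool_rot: [0.001, 1.0, 0.001, 0.001]
contact_force: [1.2, -2.4, 4.6]
gripper_width: 0.001
grasp_force: 2.4
```

To the red end: dx +0.5 cm, dy −8.3 cm.

```bash
python3 -m crank '[{"x":0.05,"y":0.6,"z":0,"turn":0},{"x":0.06,"y":1.1,"z":0,"turn":0},{"x":0.07,"y":1.1,"z":0,"turn":0},{"x":0.07,"y":1.1,"z":0,"turn":0},{"x":0.06,"y":0.9,"z":0,"turn":0}]' 0
python3 -m crank '[{"x":0.06,"y":1.0,"z":0,"turn":0},{"x":0.06,"y":1.0,"z":0,"turn":0},{"x":0.06,"y":0.8,"z":0,"turn":0},{"x":0.03,"y":0.4,"z":0,"turn":0},{"x":0,"y":0,"z":0,"turn":0}]' 0
python3 -m crank '[{"x":0,"y":0,"z":0,"turn":0},{"x":0,"y":0,"z":0,"turn":0},{"x":0,"y":0,"z":0,"turn":0}]' 0
```

```text
time: 7.85
tool_pos: [0.5957, -0.1297, 0.0489]
tool_rot: [-0.0, 1.0, 0.0, -0.0]
contact_force: [-0.9, 3.5, 4.7]
gripper_width: 0.001
grasp_force: 2.5
time: 8.35
tool_pos: [0.598, -0.1619, 0.049]
tool_rot: [0.001, 1.0, 0.0, 0.0]
contact_force: [-1.1, -0.9, 3.8]
gripper_width: 0.003
grasp_force: 2.4
time: 8.65
tool_pos: [0.5981, -0.1614, 0.0492]
tool_rot: [0.001, 1.0, 0.001, 0.0]
contact_force: [-1.2, -4.1, 5.6]
gripper_width: -0.001
grasp_force: 2.4
```

```bash
python3 -c "
from plant import manip
print(manip.job_done())"
```

```text
the job is handed in; nothing more can be done
None
```

I traced the bar from the green end, round both bends, to the red end, and handed the job in at about 8.7 s with the fingertips still holding the bar about 6 mm down, roughly 33 mm from the red disc; the hand-in returned no verdict.

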